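# Set the nail drum to the blue compartment

### The job

On the shoeing bench stands a round nail drum with a turning cover. Push the upright tab on the cover round with your fingertips, either way, until the cover's arrow points at the middle of the blue label, so that its window stands open over the blue nails. Only push the tab, do not pinch it; leave the cover at rest there, let go of it, and leave the shoe, fuller, file and driving block where they lie.

Things in the scene. Friction and masses are not known exactly. Their poses are not given: they have to be found in the camera images.
- drum: fixed grey round nail drum on the bench, 236 mm across, 50 mm high; origin at the centre of its underside, on the axis that the cover turns about; yaw varies all round. Its flat rim (radius 88 to 118 mm) carries five coloured label discs at 60 degree steps, in an order that varies; the sixth place, along the drum's own +x, is blank
- cover (a joint): turning angle of the cover about the upright drum axis, rad, growing anticlockwise seen from above; 0 when the arrow points at the blank place, near which it starts. No stop within a full turn either way, no detents or spring: it stays where it is left. Friction 0.12 N m, so about 2 N at the tab turns it
- cover_aim (a point): point carried by the cover, 103 mm from the drum axis in the arrow's direction, 50 mm above the bench: over the middle of whichever label the arrow points at. The cover is a bare-metal disc of radius 85 mm, top flush with the rim 50 mm above the bench; its window (radius 25 to 50 mm), tab and black arrow at the edge lie on one radius
- tab: upright brass tab on the cover, to be pushed: 24 mm long radially, 16 mm thick across with its dark side faces, 35 mm high (top 85 mm above the bench); origin at the centre of its foot, 62 mm from the drum axis, 50 mm above the bench; its x points outward along the arrow
- tab_left_face: dark steel plate, 18 mm radially, 4 mm thick, 30 mm high, on the anticlockwise side of the tab (push here to turn clockwise); origin at the centre of its foot. The tab counts as pinched when both faces are pressed at once
- tab_right_face: the same plate on the clockwise side of the tab (push here to turn anticlockwise)
- label_blue: blue disc, 28 mm across, 3 mm thick, fixed on the drum's rim, centre 103 mm from the drum axis; origin at the centre of its underside, 50 mm above the bench. The labels of the other places are yellow, red, green and white, of the same size
- pony_shoe: rusty pony shoe lying loose on the bench, about 110 by 110 mm, 9 mm thick; origin near its middle on the underside; bystander, leave alone
- driving_block: loose upright beech block, 60 x 60 x 80 mm high; origin at the centre of its underside; bystander, leave alone
- fuller: black iron fuller with an oak handle lying loose beyond the drum, about 275 mm long, head 26 mm high; origin under the middle of its length; bystander, leave alone
- file: flat steel file lying loose beyond the drum, 280 x 30 x 6 mm; origin under the middle of its length; bystander, leave alone

How it is judged:
On the way, in this order (a step that is already met when the one before it is completed fails the run):
1. the fingers push the tab while the arrow is still away from the blue label (contact force between the fingers and tab above 0.3 N and horizontal distance between cover_aim and label_blue above 0.04 m), for 0.05 s.
2. the fingers push the tab up to the blue label (contact force between the fingers and tab above 0.3 N and horizontal distance between cover_aim and label_blue below 0.03 m), for 0.05 s.
At the end, for the whole second after the job is handed in: the cover is at rest with its aim point within 11 mm (about 6 degrees of turn) of the middle of the blue label, and the four loose things lie within 20 mm of where they started, the block upright (horizontal distance between cover_aim and label_blue below 0.011 m and velocity of joint cover between -0.03 and 0.03 rad/s and distance of each of pony_shoe, driving_block, fuller, file from where it was at the start of the episode below 0.02 m and angle between driving_block's own z axis and vertical below 0.2 rad); the robot touches nothing.
It fails at once if the tab is pinched: both its side faces pressed by the fingers at once (contact force between the fingers and tab_left_face above 0.5 N and contact force between the fingers and tab_right_face above 0.5 N).
It fails at once if a loose thing on the bench is lifted or shoved 20 mm or more (distance of any of pony_shoe, driving_block, fuller, file from where it was at the start of the episode above 0.02 m).
It also fails if it takes over 45 s, if anything falls off the work surface, if the arm or the gripper's body presses on something with over 40 N, if the wrist force passes 120 N, or if a joint passes its speed limit or range.

### The arm

A 6-joint arm with a two-finger parallel gripper is mounted at the origin on the work surface. World frame = base frame: x ahead of the robot, y to its left, z up, the work surface at z = 0. Lengths are in m, angles in rad, forces in N, time in s.
With the tool pointing down it reaches from about 0.325 to 0.775 m from the base axis. Payload 5.5 kg.
Tool frame: the origin (TCP) lies between the finger pads; the fingertips stand 8 mm ahead of it and the grasp point (between the pads) lies 11 mm behind it (tcp_to_tips is the distance from the TCP to the fingertips, in m); z points along the fingers, y is the direction in which the jaws open and shut (so a half turn about z gives the same grasp; the last joint's range is limited). The gripper opens to 88 mm and grips with 3 to 60 N. Pads are 20 mm wide; open, the fingers measure 115 mm over their backs; the gripper's body (75 mm by 178 mm) begins 61 mm behind the grasp point.
Start: joints at [-1.304, 0.091, 1.231, -0, 1.82, -0.057], TCP at [0.191, -0.569, 0.231] pointing down, gripper open.
Joint ranges: [-2.87, 2.87], [-0.86, 2.18], [0.17, 2.46], [-1.51, 4.65], [0.06, 2.69], [-2.65, 2.65]. Speed limits (rad/s): [2.57, 2.57, 3.01, 3.14, 3.14, 3.14].

### API

Orientations are given as a unit quaternion [w, x, y, z].
In Python, from bench import * gives the robot as it stands. Calls block until the motion is done:
- move_to(position, orientation): joint-space move of the TCP to a pose.
- move_l(position, speed=0.15, orientation=None): straight line of the TCP; orientation=None keeps the orientation; speed is the mean speed in m/s.
- movej(angles): joint-space move.
- gripper_open() and close(): open the fingers fully, or close them until they stop; the grip force is fixed at half the most.
- hold(seconds).
- inverse_kinematics(position, orientation): joint angles nearest the present ones, or None.
- state(): the state.
- get_image(name): name is "scene" or "top" or "wrist"; returns a dict with "frame" (480x640x3 uint8, blue, green, red), "depth" (480x640 float32, m along the optical axis (not along the pixel's ray), 0 where there is no reading), "camera_matrix" (3x3 intrinsics, pixels), "view" (4x4, takes a point from world to camera coordinates). Camera axes: x right, y up, looking along -z (the intrinsics and any distortion apply to the point x, -y, -z); pixel columns grow to the right and rows downward; lengths in m; the calibration is good to about 2 mm. The wrist camera is an equidistant fisheye: a pixel r from the principal point sees the ray r / f radians off the axis. A picture is of the moment at which its call begins.
A pose or a line that the arm cannot do raises IKError and nothing moves.
- job_done(): hands the job in, once; it reports no verdict.
The state is a dict: "time": time; "joint_pos": joint angles; "dq": joint speeds; "joint_torque": joint torques, N m; "ee_pos": TCP position; "ee_rot": TCP orientation; "ft_force": force on the tool from outside, world axes, zero at the start; "moment": the same for the moment, N m; "finger_gap": finger opening in m.
Only numpy, scipy, OpenCV 4.12 (cv2) and the standard library are available. Lean on these libraries where they do the work, as an engineer would, in place of code of your own. Each camera call takes 0.05 s, during which the arm holds its last target.

## Working session

There is one attempt and no reset: what is moved stays moved. The work goes in short steps, each a Python script; the robot and the scene stay as the last script left them, time stands still between calls to the robot, and variables do not carry over. Pictures are saved under pics/ and viewed, and the job is handed in when it is done.

```bash
mkdir -p pics; ls; python3 - <<'E'
from bench import *
import cv2,numpy as np,pickle
for n in ["scene","top"]:
    g=get_image(n); cv2.imwrite(f"pics/{n}1.png",g["frame"]); pickle.dump(g,open(f"{n}1.pkl","wb"))
s=state(); print(s)
E
```

```text
pics
{'time': 0.1, 'joint_pos': array([-1.30370411e+00,  9.17898323e-02,  1.23175407e+00, -2.90433838e-05,
        1.81981264e+00, -5.67283745e-02]), 'dq': array([-0.00199995, -0.00209983, -0.00335726, -0.00017476,  0.00127836,
        0.00057835]), 'joint_torque': array([ 4.12734647e-03, -4.47855127e+01, -4.07570708e+01,  7.01457029e-02,
        2.84040452e-02, -1.14768090e-04]), 'ee_pos': array([ 0.19082027, -0.56857902,  0.22962263]), 'ee_rot': array([-8.75593442e-04,  9.86921328e-01,  1.61200228e-01, -1.06592894e-04]), 'ft_force': array([-0.01727722, -0.40070173,  0.20712476]), 'moment': array([ 0.01218569,  0.00890973, -0.02865971]), 'finger_gap': 0.08762181462617741}
```

View pics/scene1.png

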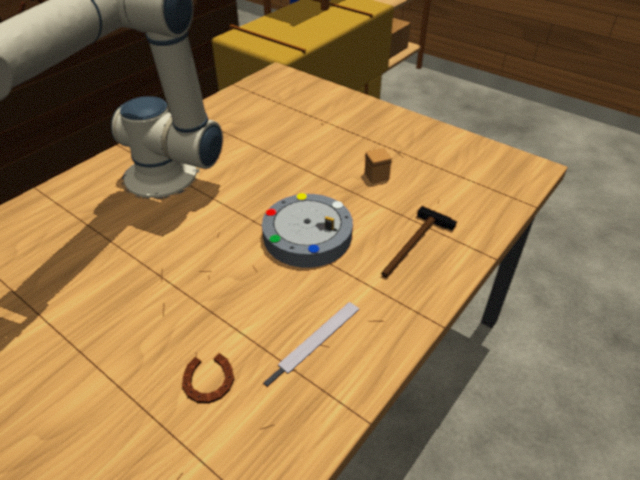

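View pics/top1.png

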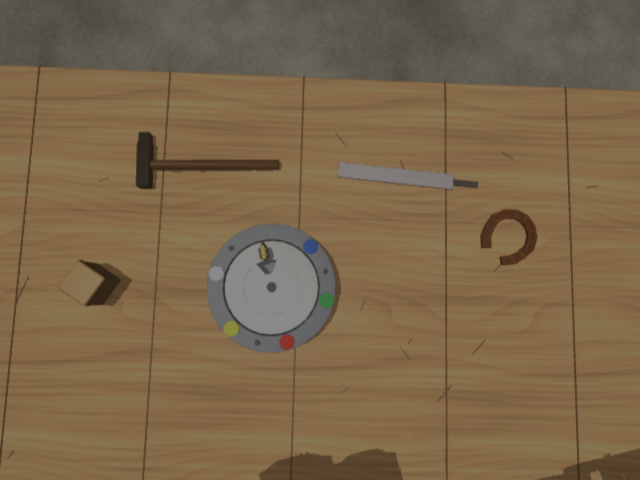

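The top view shows the drum centre at about (271,287), the blue label at (311,246) and the tab at (264,250), near the blank place. That is roughly 60° clockwise to go. Next I'll measure the positions.

```bash
cat > h.py <<'E'
import cv2,numpy as np
def planept(g,uv,z):
    K=g["camera_matrix"];V=g["view"];R=V[:3,:3];t=V[:3,3]
    C=-R.T@t
    x=np.linalg.inv(K)@np.array([uv[0],uv[1],1.]); d=R.T@np.array([x[0],-x[1],-x[2]])
    return C+d*(z-C[2])/d[2]
def dpt(g,uv):
    K=g["camera_matrix"];V=g["view"];R=V[:3,:3];t=V[:3,3]
    x=np.linalg.inv(K)@np.array([uv[0],uv[1],1.])*g["depth"][int(round(uv[1])),int(round(uv[0]))]
    return R.T@(np.array([x[0],-x[1],-x[2]])-t)
H=dict(blue=((105,130),110),green=((50,85),110),yellow=((22,34),150),red=((0,6),150))
def labels(g):
    hsv=cv2.cvtColor(g["frame"],cv2.COLOR_BGR2HSV); o={}
    for k,((a,b),s) in H.items():
        m=cv2.inRange(hsv,(a,s,60),(b,255,255)); n,l,st,c=cv2.connectedComponentsWithStats(m)
        o[k]=[(c[i],st[i,4]) for i in range(1,n) if st[i,4]>50]
    return o
E
python3 - <<'E'
from h import *
import pickle
g=pickle.load(open("top1.pkl","rb"))
L=labels(g); P={}
for k,v in L.items():
    for c,a in v:
        p=planept(g,c,.053); d=dpt(g,c); print(k,c.round(1),a,p.round(4),d.round(4))
        if 200<c[0]<345 and 215<c[1]<360 and a<400:P[k]=p[:2]
# fit: center, phase. cw order from image: blue, green, red, yellow at -60,-120,-180,-240 from blank (blank 0)
from scipy.optimize import least_squares
off=dict(blue=-60,green=-120,red=-180,yellow=-240)
f=lambda q:np.concatenate([q[:2]+.103*np.array([np.cos(q[2]+np.radians(off[k])),np.sin(q[2]+np.radians(off[k]))])-P[k] for k in P])
r=least_squares(f,[P['red'][0]+.1,P['red'][1],0.2]);print(r.x,np.degrees(r.x[2]),(r.fun*1000).round(1))
np.save("drum.npy",r.x)
# tab by depth
V=g["view"];zz=[]
for v in range(225,355):
  for u in range(205,340):
    p=dpt(g,(u,v))
    if p[2]>.07 and np.hypot(*(p[:2]-r.x[:2]))<.1: zz.append(p)
zz=np.array(zz);print(len(zz),zz.mean(0),zz.min(0),zz.max(0))
d=zz.mean(0)[:2]-r.x[:2];print("tab",np.hypot(*d),np.degrees(np.arctan2(d[1],d[0])))
im=cv2.resize(g["frame"][215:365,200:345],None,fx=4,fy=4,interpolation=cv2.INTER_CUBIC);cv2.imwrite("pics/topz.png",im)
E
```

```text
blue [310.2 246.1] 153 [ 0.5955 -0.0022  0.053 ] [ 0.5956 -0.0022  0.0522]
green [326. 300.] 146 [ 0.4979 -0.0336  0.053 ] [ 0.4979 -0.0337  0.0511]
red [286.5 341.9] 160 [0.4215 0.0353 0.053 ] [0.4214 0.0354 0.0514]
[0.51940422 0.06697858 0.31183825] 17.86701552012464 [ 0.3  0.1 -0.2 -0.1 -0.1  0.1]
201 [0.54628313 0.04869988 0.43537504] [0.49899308 0.00378844 0.07054261] [0.59226359 0.09061223 0.92874679]
tab 0.03250518385190201 -34.217223403959984
```

View pics/topz.png

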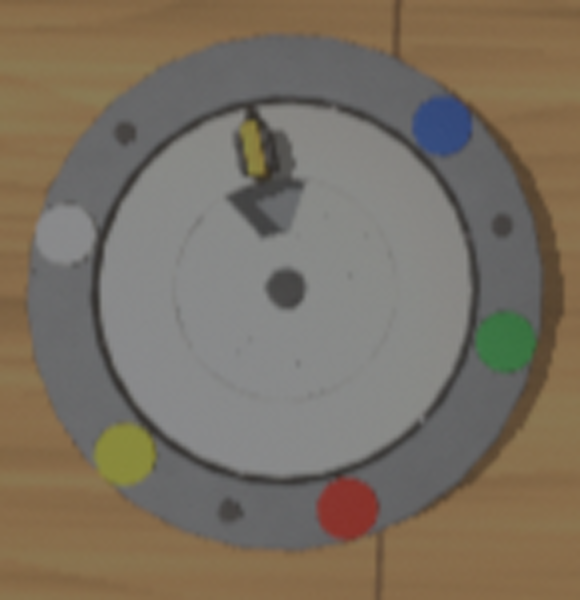

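```bash
cat >> h.py <<'E'
D=np.load("drum.npy") if __import__("os").path.exists("drum.npy") else None
def tabang(g):
    # brass/dark tab pixels on the cover by depth, with edge fliers removed
    P=[]
    for v in range(200,375):
        for u in range(190,355):
            p=dpt(g,(u,v))
            if .078<p[2]<.092 and np.hypot(*(p[:2]-D[:2]))<.09: P.append(p)
    P=np.array(P); c=np.median(P,axis=0); d=c[:2]-D[:2]
    return len(P),c,np.hypot(*d),np.degrees(np.arctan2(d[1],d[0]))
def q(phi): return np.array([0,np.cos(phi/2),np.sin(phi/2),0])
def pose(phi,off,z,rad=.062):
    c,s=np.cos(phi),np.sin(phi)
    return np.array([D[0]+c*rad-s*off,D[1]+s*rad+c*off,z])
E
python3 - <<'E'
from h import *
import pickle
g=pickle.load(open("top1.pkl","rb"))
print(tabang(g))
for uv,z in (((263.5,252),.085),((262.9,241.8),.05)):
    d=planept(g,uv,z)[:2]-D[:2]; print(np.hypot(*d),np.degrees(np.arctan2(d[1],d[0])))
print(np.degrees(D[2])-60)
from bench import *
for phi in (20,0,-20,-42,-46):
    f=np.radians(phi);print(phi,inverse_kinematics(pose(f,.04,.07),q(f)))
E
```

```text
(96, array([0.58058479, 0.08112666, 0.08268982]), np.float64(0.06279515000565788), np.float64(13.020826629290239))
0.06103926858148918 12.334545052452384
0.08373156267265294 12.453079285367275
-42.13298447987536
20 [ 1.60541089e-01  6.00611167e-02  1.54825945e+00 -4.44089210e-16
  1.53327209e+00  1.38227156e+00]
0 [ 1.24419655e-01  9.54154719e-02  1.51106051e+00 -4.44089210e-16
  1.53511667e+00  1.69521598e+00]
-20 [ 8.30816544e-02  1.11361034e-01  1.49400966e+00 -4.44089210e-16
  1.53622196e+00  2.00294383e+00]
-42 [ 3.57748648e-02  1.05069508e-01  1.50075755e+00 -4.44089210e-16
  1.53576559e+00  2.33960948e+00]
-46 [ 2.73137193e-02  1.01255324e-01  1.50483555e+00 -4.44089210e-16
  1.53550178e+00  2.40096150e+00]
```

The measurements agree: the tab sits at 12.5° with radius 61–63 mm, and blue is at −42.1°. I'll push it 54.6° clockwise with the fingers closed, and stop a few degrees short on the first push.

```bash
cat >> h.py <<'E'
def Q(phi): return q(phi+np.pi)
E
python3 - <<'E'
from h import *
from bench import *
r=np.radians
close()
move_to(pose(r(12.5),.04,.20),Q(r(12.5)))
print(state()["time"],state()["finger_gap"])
move_l(pose(r(12.5),.04,.072),speed=.12)
s=state();print(s["time"],s["ee_pos"],s["ft_force"])
f0=s["ft_force"]
g=get_image("top");cv2.imwrite("pics/top2.png",g["frame"])
for off in (.032,.027,.024,.0215):
    move_l(pose(r(12.5),off,.072),speed=.04);print(off,(state()["ft_force"]-f0).round(2))
for phi in (6,0,-6,-12,-18):
    move_l(pose(r(phi),.0215,.072),speed=.04,orientation=Q(r(phi)))
    s=state();print(phi,s["time"],(s["ft_force"]-f0).round(2))
g=get_image("top");cv2.imwrite("pics/top3.png",g["frame"])
E
```

```text
4.2167 0.0004119048724068274
5.4333 [0.57188477 0.11953901 0.07316992] [-0.01239767 -0.55607565  0.3676807 ]
0.032 [-0.82  0.2   0.06]
0.027 [-0.04  1.01 -0.29]
0.024 [0.21 1.37 0.45]
0.0215 [ 0.04  1.23 -0.58]
6 6.9417 [-0.4   0.61 -1.28]
0 7.2667 [ 0.82  0.08 -0.94]
-6 7.5917 [ 0.64  0.62 -0.23]
-12 7.9167 [-0.73  0.85 -0.35]
-18 8.2417 [0.81 1.01 0.48]
```

View pics/top3.png

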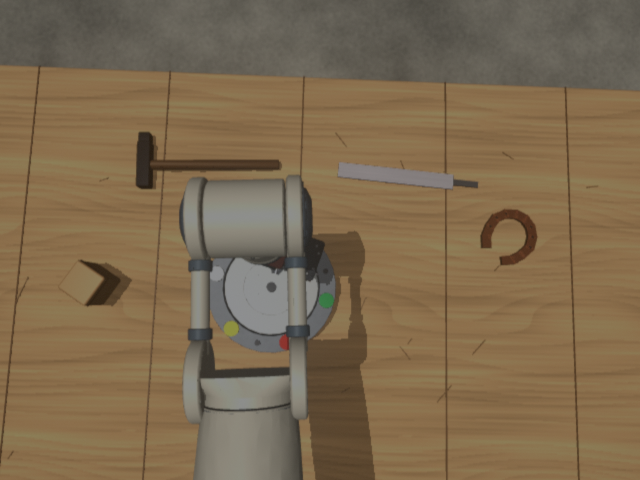

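The arm covers the tab in the top view, and the force readings are mostly noise. The wrist camera should show it.

```bash
python3 - <<'E'
from bench import *
import cv2
g=get_image("wrist");cv2.imwrite("pics/w1.png",g["frame"])
g=get_image("scene");cv2.imwrite("pics/s2.png",cv2.resize(g["frame"][150:300,220:400],None,fx=4,fy=4))
E
```

```text
(no output)
```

View pics/w1.png

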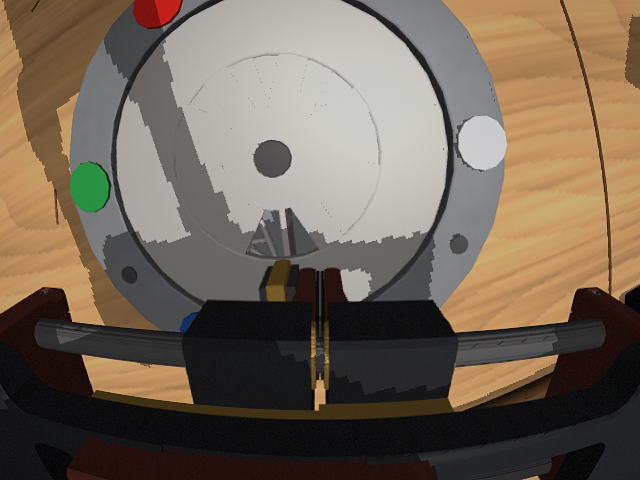

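View pics/s2.png

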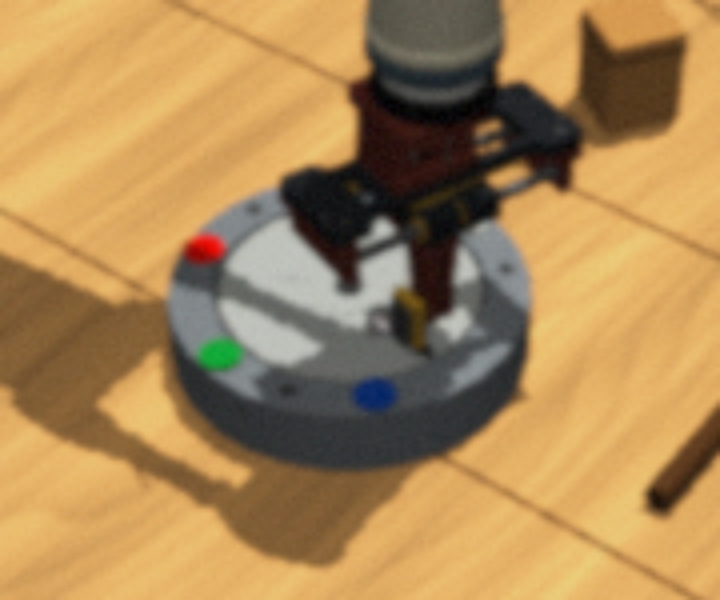

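The tab (wrist 277,280; scene crop 410,315) sits against the fingers and is moving towards blue. I'll carry on to just short of blue, then back off and measure.

```bash
python3 - <<'E'
from h import *
from bench import *
r=np.radians
for phi in (-24,-30,-35,-39):
    move_l(pose(r(phi),.0215,.072),speed=.03,orientation=Q(r(phi)))
    s=state();print(phi,s["time"],s["ft_force"].round(2))
hold(.3)
g=get_image("wrist");cv2.imwrite("pics/w2.png",g["frame"])
move_l(pose(r(-39),.042,.072),speed=.06)
move_l(pose(r(-39),.042,.16),speed=.15)
move_l(pose(r(0),.16,.20),speed=.2,orientation=Q(r(0)))
g=get_image("top");cv2.imwrite("pics/top4.png",cv2.resize(g["frame"][200:375,190:355],None,fx=4,fy=4)[:600]);print(state()["time"])
g2=get_image("wrist");cv2.imwrite("pics/w3.png",g2["frame"])
try: print(tabang(g))
except Exception as e: print(e)
E
```

```text
-24 8.7667 [ 0.53 -0.38 -0.81]
-30 9.1417 [ 0.61  0.29 -0.38]
-35 9.4833 [ 0.28 -0.22  0.33]
-39 9.7833 [0.5  0.43 0.42]
12.4167
(96, array([0.57050653, 0.03143787, 0.08217046]), np.float64(0.06224619541504301), np.float64(-34.817892919845264))
```

View pics/top4.png

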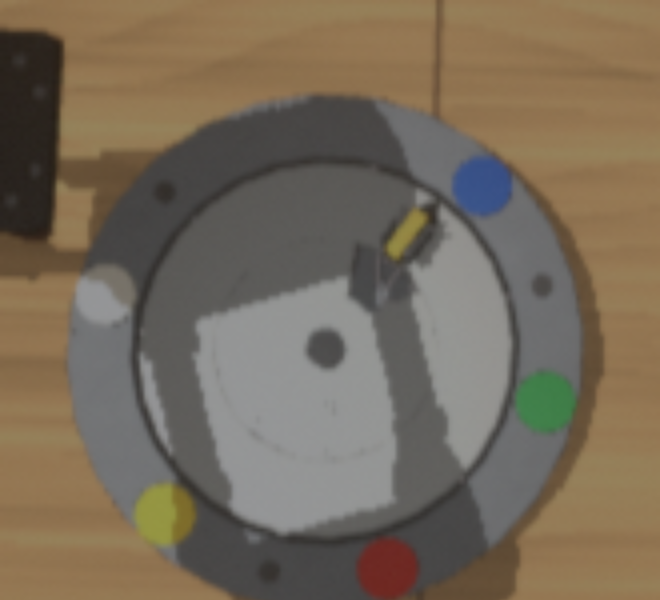

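View pics/w3.png

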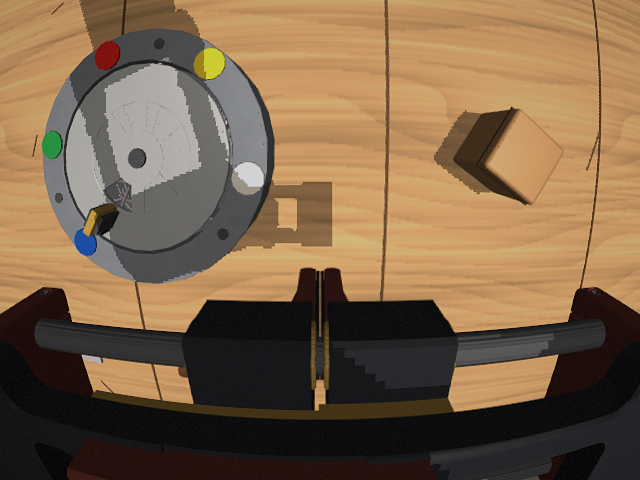

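The cover is now at about −35° (arrow tip in the crop at 432,200), so the tab trails the commanded angle by about 4°. A further 7° brings it onto blue.

```bash
python3 - <<'E'
from h import *
from bench import *
r=np.radians
move_to(pose(r(-39),.042,.14),Q(r(-39)))
move_l(pose(r(-39),.042,.072),speed=.1)
move_l(pose(r(-39),.024,.072),speed=.05)
for phi in (-39,-43,-46.1):
    move_l(pose(r(phi),.0215,.072),speed=.025,orientation=Q(r(phi)))
hold(.4)
move_l(pose(r(-46.1),.042,.072),speed=.06)
move_l(pose(r(-46.1),.042,.16),speed=.15)
move_l(pose(r(0),.16,.20),speed=.2,orientation=Q(r(0)))
g=get_image("top");cv2.imwrite("pics/top5f.png",g["frame"]);cv2.imwrite("pics/top5.png",cv2.resize(g["frame"][200:350,190:355],None,fx=4,fy=4));print(state()["time"])
print(tabang(g))
E
```

```text
18.15
(91, array([0.56529639, 0.02571628, 0.08279955]), np.float64(0.06171441519265873), np.float64(-41.95915306288384))
```

View pics/top5.png

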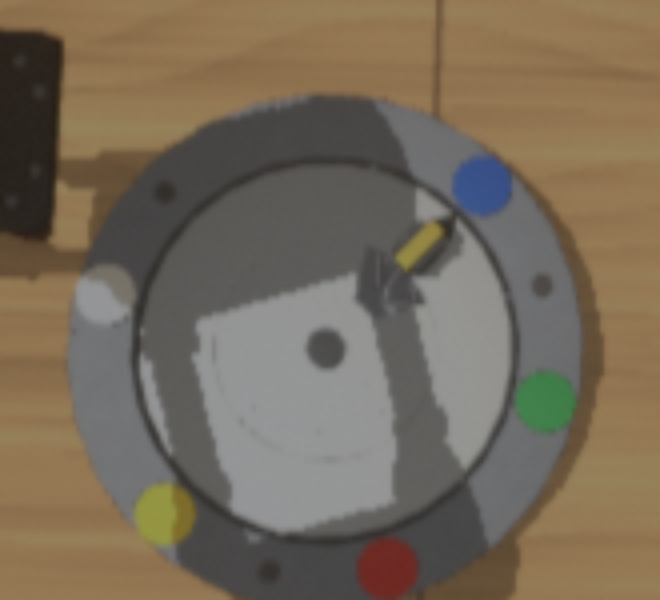

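View pics/top5f.png

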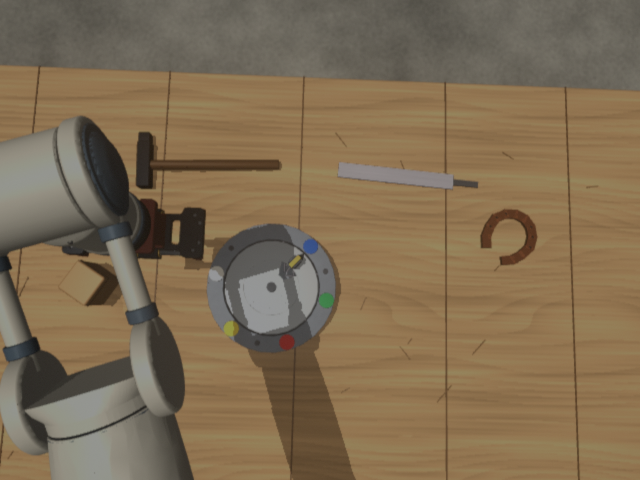

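The arrow tip (crop 453,215) lies on the line from the hub (326,348) to the blue label (483,186), within 0.5°. The fuller, file, shoe and block are where they were. The gripper is clear, so I'm handing in.

```bash
python3 -c "
from bench import *
hold(.3);print(job_done(),state()['time'])"
```

```text
the job is handed in; nothing more can be done
the job is handed in; nothing more can be done
```

The cover's arrow now points at the blue label, and I handed the job in at about 18.5 s on the robot's clock. I pushed only the tab's anticlockwise-side face with the closed fingertips, turning the cover about 54° clockwise.

- **Pushes:** The first push stopped about 7° short at −35°. I looked again, then made a second push for the rest and lifted the fingers clear to the side.
- **Aim:** The last depth measurement put the tab at −42.0°, against −42.1° for the blue label. The arrow tip seen in the image agreed within about 0.5° (limit about 6°).
- **Loose things:** By eye in the last top view, the fuller, file, shoe and block were unmoved.
- **Check that disagreed:** The wrist force was too noisy to confirm the light push, so I confirmed it from the pictures. The tab also trailed the commanded angle by about 4° because the fingers are thinner than I assumed, and the second push allowed for that.

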